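# Sort the herb jar and pepper mill into the graded condiment stand

## Robot

A 7-joint arm with a two-finger parallel gripper is mounted at the origin on a cart in front of the work surface, level with it; the furniture and walls round the work are solid. World frame = base frame: x ahead of the robot, y to its left, z up, the work surface at z = 0. Lengths are in m, angles in rad, forces in N, time in s.
With the tool pointing down it reaches from about 0.425 to 0.875 m from the base axis. Payload 4.7 kg.
Tool frame: the origin (TCP) lies at the centre of the arm's flange, where the gripper is bolted on; the fingertips stand 173 mm ahead of it and the grasp point (between the pads) lies 155 mm ahead of it; z points along the fingers, x is the direction in which the jaws open and shut, and the axes are right-handed (so a half turn about z gives the same grasp; the last joint's range is limited). The gripper opens to 85 mm and grips with 20 to 120 N. Pads are 22 mm wide; open, the fingers measure 114 mm over their backs; the gripper's body (76 mm by 85 mm) begins 54 mm behind the grasp point. The pads swing forward as they close: fully open they stand 13 mm farther back than shut.
Start: joints at [1.221, 0.321, -0.07, 1.45, 0.023, 1.371, -0.057], TCP at [0.231, -0.607, 0.405] pointing down, gripper open.
Joint ranges: [-2.86, 2.86], [-0.3, 2.09], [-1.38, 1.24], [0.06, 2.45], [-1.56, 4.7], [0.09, 2.05], [-2.69, 2.69]. Speed limits (rad/s): [2.57, 2.57, 3.14, 3.14, 3.14, 3.14, 3.14].

## Interface

Orientations are given as a unit quaternion [x, y, z, w].
In Python, from workcell import read_state, snapshot, sign_off gives the robot as it stands.
- The arm moves only by the tool step_arm, never from a script. Its argument "rows" is a list that holds one entry, the list of rows, each a list of 4 numbers: the shift along the tool's x, y, z in mm, then the turn about the tool's z in degrees. In form: [[[dx, dy, dz, yaw], ...]]. A call has 1 to 10 rows; each row is the pose to reach, as a shift and turn from the pose commanded when the call began, along the tool's axes at that moment; what a row does not reach only later rows make up. A row lasts 1/10 s, in which the tool goes at most 50 mm and 8.59 degrees, less where a joint would pass 70% of its speed; a pose out of reach is approached as far as the arm can. A call with a gripper value outside its range is refused whole. "grip" is the finger opening in mm, from 0 to 85.4, set as the call begins (left out, the last holds). The fingers move at their own pace and stop on an object; "squeeze" is the grip in N (left out, the last holds). Time passes only in rows, so rows that repeat a pose let the fingers close. It gives the time, the measured TCP pose, the force and the opening at its end, in the units of the state.
- read_state(): the state, without advancing time (a new reading comes with each control period).
- snapshot(name): name is "scene" or "top" or "wrist"; returns a dict with "pixels" (480x640x3 uint8, blue, green, red), "intrinsics" (3x3 intrinsics, pixels), "rvec" (rotation vector, rad) and "tvec" (3), from world to camera coordinates, as OpenCV has them; the wrist camera has in their place "T_tool_cam" (4x4, takes a point from camera to tool coordinates, whose origin is the TCP and whose axes are the tool frame's). Camera axes: x right, y down, z forward; pixel columns grow to the right and rows downward; lengths in m; the calibration is good to about 2 mm. A picture is of the moment at which its call begins: read the wrist's pose just before it. There is no depth.
- sign_off(): hands the job in, once; it reports no verdict.
The state is a dict: "t": time; "joint_positions": joint angles; "qvel": joint speeds; "tau": joint torques, N m; "tcp_pos": TCP position; "eef_rot": TCP orientation; "contact_force": force on the tool from outside, world axes, zero at the start; "ft_torque": the same for the moment, N m; "finger_gap": finger opening in m.
Only numpy, scipy, OpenCV 4.12 (cv2) and the standard library are available. Lean on these libraries where they do the work, as an engineer would, in place of code of your own. Each camera call takes 0.05 s, during which the arm holds its last target. There are 200 camera calls.

## Task

The herb jar in the slanted wooden condiment stand was put in the largest hole, where it sits loose. Move it to the hole that fits it snugly and push it fully down; then put the pepper mill that stands beside the stand, foot first, fully down into the largest hole that you have freed. Do not disturb the honey jar, garlic and sauce tub standing around.

Things in the scene. Friction and masses are not known exactly. Their poses are not given: they have to be found in the camera images.
- holder: Pale wooden block of the stand, 100 x 275 x 58 mm, fixed, leaning 25 deg to the robot. Origin: centre of its underside. Own z = axis of all holes, out of them (up and towards the robot); x = up the slope, away from the robot; y = along the row, to the left. Upper face 58 mm from the origin. Four round blind holes in a row along y, each 50 mm deep, flat floor square to z, mouth bevelled 4 mm.
- hole_a (a point): Mouth centre (on the block's upper face) of the leftmost and smallest hole, 36 mm in diameter, empty. Same axes as the block. Overhead: wall cabinets hang 0.47 m above the worktop, their fronts at about x = 0.63 m; in front of that the space is free.
- hole_b (a point): Mouth centre of the second hole from the left, 45.5 mm in diameter, empty. Same axes as the block.
- hole_c (a point): Mouth centre of the third hole from the left, 54.5 mm in diameter, empty. Same axes as the block.
- hole_d (a point): Mouth centre of the rightmost and largest hole, 63.5 mm in diameter; at the start the herb jar stands loose in it. Same axes as the block.
- herb_jar_center (a point): Centre (half-way up, on the axis) of the herb jar: clear glass, green label, black fixed cap (top 21 mm); 41 mm in diameter all the way up, 105 mm tall, 0.11 kg. Own z points from foot to cap. At the start it stands square on the floor of the largest hole, parallel to the hole's axis but off-centre, its top 55 mm proud of the block.
- mill_center (a point): Centre (half-way up, on the axis) of the pepper mill: dark turned wood, 170 mm tall, 0.18 kg, upright on the worktop left or right of the stand. Body tapers from 58 mm in diameter at the foot to 48 mm at 120 mm height; above it a rounded head (123 to 159 mm), 43 mm wide at its base, 49 mm at 141 mm, which does not turn, and a 12 mm metal knob on top. Own z points from foot to knob.
- honey: Bystander: honey jar with yellow lid, 71 mm in diameter, 101 mm tall, upright on the other side of the stand. Origin: centre of its underside, z up.
- bulb: Bystander: white garlic bulb, 60 x 57 x 58 mm, far left on the worktop. Origin: centre of its underside, z up.
- tub: Bystander: clear round sauce tub with an orange-brown content, 108 mm in diameter, 62 mm tall, far right on the worktop. Origin: centre of its underside, z up.
Not all that is in view belongs to the job. What is shaped like the part that bears mill_center but yellow is not meant.

How it is judged:
On the way, in this order (a step that is already met when the one before it is completed fails the run):
1. the herb jar is fully down in the 45.5 mm hole and released (z of herb_jar_center in the frame of hole_b below 0.01 m and x of herb_jar_center in the frame of hole_b between -0.009 and 0.009 m and y of herb_jar_center in the frame of hole_b between -0.009 and 0.009 m and angle between the z axis of herb_jar_center and the z axis of holder, either way round below 0.2 rad and contact force between the fingers and herb_jar below 0.1 N and angle between herb_jar_center's own z axis and vertical below 1 rad), for 0.2 s.
2. the pepper mill is fully down, foot first, in the largest hole (z of mill_center in the frame of hole_d below 0.043 m and x of mill_center in the frame of hole_d between -0.014 and 0.014 m and y of mill_center in the frame of hole_d between -0.014 and 0.014 m and angle between the z axis of mill_center and the z axis of holder, either way round below 0.2 rad and angle between mill_center's own z axis and vertical below 1 rad), for 0.2 s.
At the end, for the whole second after the job is handed in: Herb jar in hole_b, mill in hole_d, both foot first, within 0.2 rad of the hole axis, released and at rest: jar centre under 10 mm and mill centre under 43 mm above the mouth along the axis (about 8 mm from fully down), within 9 and 14 mm of the axis in the block's x and y (all of step 1 and all of step 2 and contact force between the fingers and mill below 0.1 N and linear speed of each of herb_jar, mill below 0.03 m/s); the robot touches nothing.
It fails at once if the honey jar is pushed more than 25 mm or tipped over (distance of honey from where it was at the start of the episode above 0.025 m or angle between honey's own z axis and vertical above 0.5 rad).
It fails at once if the garlic bulb is pushed more than 25 mm or tipped over (distance of bulb from where it was at the start of the episode above 0.025 m or angle between bulb's own z axis and vertical above 0.5 rad).
It fails at once if the sauce tub is pushed more than 25 mm or tipped over (distance of tub from where it was at the start of the episode above 0.025 m or angle between tub's own z axis and vertical above 0.5 rad).
It also fails if it takes over 58 s, if anything falls off the work surface, if the arm or the gripper's body presses on something with over 40 N, if the wrist force passes 120 N, or if a joint passes its speed limit or range.

## Working session

There is one attempt and no reset: what is moved stays moved. The work goes in short steps, Python scripts to look and compute and a tool call to move; the robot and the scene stay as the last step left them, time stands still between calls to the robot, and variables do not carry over. Pictures are saved under pics/ and viewed, about 8 in all and at most 12, crops included, and the job is handed in when it is done.

Besides the shell and the picture viewer there is one more tool, called after "Call:" as name([rows], argument=value, ...), one row to a line, values as JSON. step_arm: Moves the arm, as the interface text tells. Its arguments: {"type":"object","properties":{"rows":{"type":"array","items":{"type":"array","items":{"type":"array","items":{"type":"number"}}}},"grip":{"type":"number"},"squeeze":{"type":"number"}},"required":["rows"]}

```bash
ls; mkdir -p pics
cat > h.py <<'E'
import numpy as np,cv2,pickle
from workcell import read_state,snapshot,sign_off
def snap(n,f):
    s=read_state(); d=snapshot(n); cv2.imwrite(f'pics/{f}.png',d['pixels']); d['state']=s
    pickle.dump(d,open(f'pics/{f}.pkl','wb')); return d
E
python3 - <<'E'
from h import *
for n in('scene','top'):
    d=snap(n,n+'0'); R=cv2.Rodrigues(d['rvec'])[0]; print(n,-R.T@d['tvec'].ravel(),R[2],d['intrinsics'][0])
s=read_state();print(s['t'],s['tcp_pos'],s['eef_rot'])
E
```

```text
pics
scene [-0.7141713   0.66275546  1.1547207 ] [ 0.70262428 -0.36619562 -0.61009826] [484.17371861   0.         319.90782796]
top [-0.35107212  0.29416053  1.61540956] [ 0.49224221 -0.1712024  -0.85345612] [604.84226374   0.         340.14709077]
0.1 [ 0.23120462 -0.60728676  0.40373932] [ 8.23368925e-01 -5.67505847e-01 -7.20436184e-04 -4.55978738e-04]
```

View pics/scene0.png

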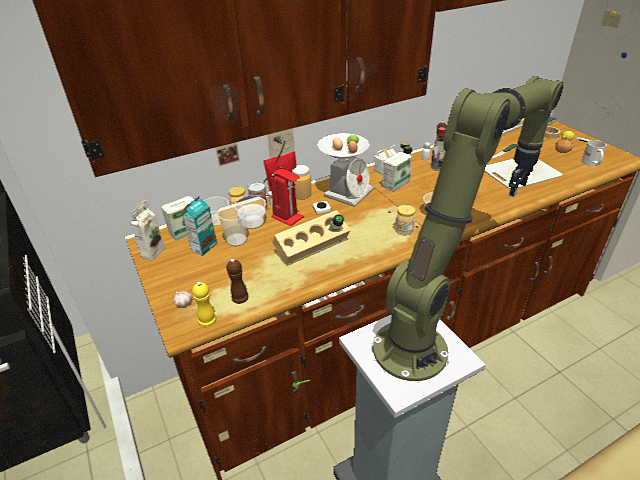

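View pics/top0.png

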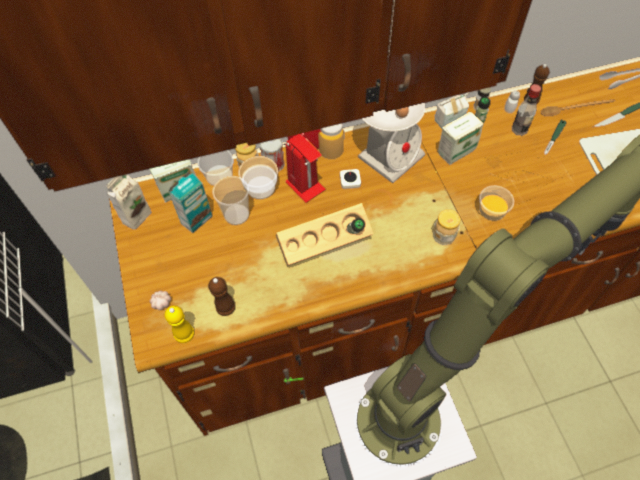

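Candidates for the mill are the dark brown one (top 221,295; scene 237,281), the yellow one (top 179,322; not meant) and a dark one far back right (top 540,75; not beside the stand). I choose the first. The jar is the green and black object at top (357,225), in the rightmost hole. Next I check both in close crops.

Run:
```python
import cv2
a=cv2.imread('pics/top0.png');s=cv2.imread('pics/scene0.png')
A=cv2.resize(a[185:345,150:390],None,fx=3.333,fy=3.333,interpolation=cv2.INTER_CUBIC)
cv2.imwrite('pics/c1.png',A)
S=cv2.resize(s[195:335,160:370],None,fx=3.8,fy=3.8,interpolation=cv2.INTER_CUBIC)
cv2.imwrite('pics/c2.png',S);print(A.shape,S.shape)
```

```text
(533, 800, 3) (532, 798, 3)
```

View pics/c1.png

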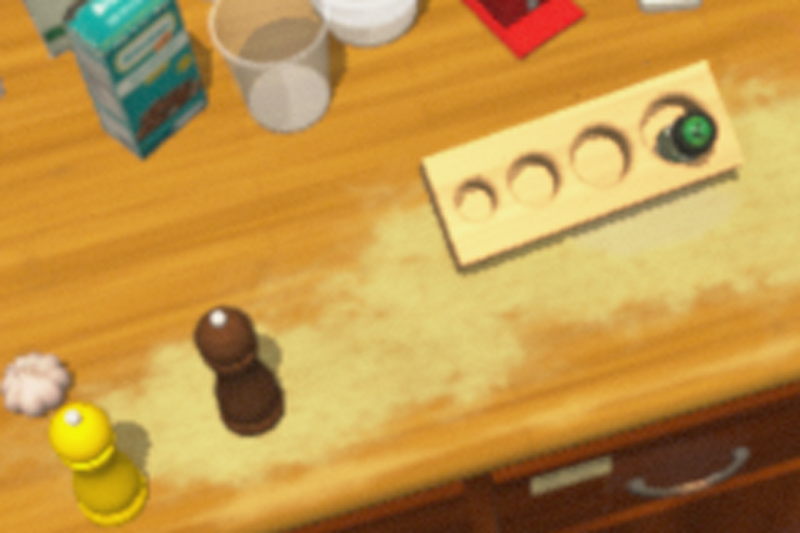

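View pics/c2.png

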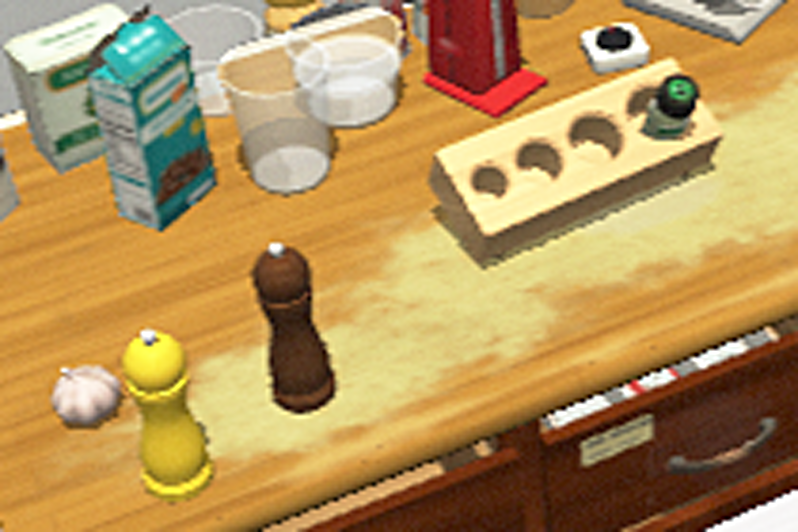

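Top crop: dark mill knob (218,317), garlic (35,383), and the yellow mill nearby. The jar cap is at (696,130), and the holes run a to d from left to right. The scene crop shows the same layout. I'll fit the block and triangulate.

```bash
cat > fit.py <<'E'
from h import *
from scipy.optimize import least_squares
from scipy.spatial.transform import Rotation as Ro
D={k:pickle.load(open(f'pics/{k}0.pkl','rb')) for k in('top','scene')}
off={'top':(150,185,3.3333),'scene':(160,195,3.8)}
def px(c,k): o=off[k]; return (np.array(c)+.5)/o[2]-.5+np.array(o[:2])
def proj(P,k): d=D[k]; return cv2.projectPoints(np.atleast_2d(P).astype(float),d['rvec'],d['tvec'],d['intrinsics'],None)[0][:,0]
def tri(a,b):
    f=lambda P:np.r_[proj(P,'top')[0]-px(a,'top'),proj(P,'scene')[0]-px(b,'scene')]
    r=least_squares(f,[.5,0,.1]); return r.x,abs(r.fun).max()
if __name__=='__main__':
    print('knob',tri((218,317),(276,247)));print('foot',tri((251,408),(303,388)));print('cap',tri((696,130),(681,88)))
    print('bulb',tri((35,383),(86,395)))
    C={'top':[(422,160),(707,63),(741,168),(461,267)],'scene':[(433,153),(672,60),(720,135),(486,236)]}
    H={'top':[(475,200),(533,179),(600,155),(673,127)],'scene':[(489,181),(539,160),(596,138)]}
    def Rh(yaw): return (Ro.from_euler('z',yaw)*Ro.from_euler('y',-25,degrees=True)).as_matrix()
    def f(p):
        R=Rh(p[3]); c=np.array([[50,137.5,0],[50,-137.5,0],[-50,-137.5,0],[-50,137.5,0]])/1e3
        h=np.c_[np.zeros(4),p[4:8],np.zeros(4)]
        T=lambda q:q@R.T+p[:3]
        r=[]
        for k in D:
            n=len(H[k]); r+=[proj(T(c),k)-[px(q,k) for q in C[k]],proj(T(h),k)[:n]-[px(q,k) for q in H[k]]]
        return np.concatenate(r).ravel()
    r=least_squares(f,[.6,0,.1,0,.1,.04,-.03,-.1]);p=r.x
    print('face centre',p[:3],'yaw',p[3],'holes y',p[4:]);print(r.fun.reshape(-1,2).round(1).tolist())
    for y in p[4:]: print(p[:3]+Rh(p[3])@[0,y,0])
    print(Rh(p[3]))
E
python3 fit.py
```

```text
knob (array([0.46749031, 0.36348582, 0.16641259]), np.float64(0.1009802922050369))
foot (array([0.46101408, 0.36254901, 0.00684439]), np.float64(0.1968704604085474))
cap (array([ 0.5431337 , -0.07281127,  0.12827444]), np.float64(0.13888416449111674))
bulb (array([0.53521359, 0.53558568, 0.01961984]), np.float64(0.15026069011619825))
face centre [0.57165175 0.02202528 0.07802072] yaw 0.08332801699210036 holes y [ 0.10456098  0.04885781 -0.01610141 -0.08824391]
[[-0.3, -0.2], [-0.7, -0.2], [0.6, -1.1], [-0.5, -0.5], [0.0, 0.0], [0.2, 0.2], [0.2, 0.4], [0.4, 1.1], [0.2, -0.2], [-0.3, -0.4], [0.7, 0.2], [-0.4, 0.1], [0.0, 0.2], [-0.0, 0.3], [-0.1, 0.0]]
[0.56294897 0.12622346 0.07802072]
[0.56758523 0.07071357 0.07802072]
[0.5729919  0.00597974 0.07802072]
[ 0.57899643 -0.06591245  0.07802072]
[[ 9.03163107e-01 -8.32316183e-02 -4.21151873e-01]
 [ 7.54334638e-02  9.96530229e-01 -3.51752019e-02]
 [ 4.22618262e-01 -3.46944695e-18  9.06307787e-01]]
```

Call:
step_arm([
  [[-400,-460,20,16],[-400,-460,20,16],[-400,-460,20,16],[-400,-460,20,16],[-400,-460,20,16],[-400,-460,20,16],[-400,-460,20,16],[-400,-460,20,16],[-400,-460,20,16],[-400,-460,20,16]],
], grip=85)

```text
t: 1.1
tcp_pos: [0.4674, -0.1649, 0.3881]
eef_rot: [0.736, -0.677, 0.0, 0.0]
contact_force: [1.0, -0.9, 0.6]
finger_gap: 0.0848
```

Call:
step_arm([
  [[-45,-30,8,0],[-85,-58,8,0],[-85,-58,8,0],[-85,-58,8,0],[-85,-58,8,0]],
])

```text
t: 1.6
tcp_pos: [0.5172, -0.0786, 0.3799]
eef_rot: [0.736, -0.677, -0.0, 0.001]
contact_force: [0.3, -0.1, 1.1]
finger_gap: 0.0851
```

Run:
```python
from h import *
d=snap('wrist','w1'); s=d['state']; print(s['tcp_pos'],s['eef_rot'],s['qvel'].__abs__().max() if hasattr(s['qvel'],'max') else max(map(abs,s['qvel'])));print(d['T_tool_cam'],d['intrinsics'][0])
```

```text
[ 0.51716836 -0.07860497  0.37992367] [ 7.35802406e-01 -6.77195957e-01 -1.54474070e-04  6.56800527e-04] 0.016160800683167005
[[ 9.99999486e-01 -3.01947988e-04 -9.68370087e-04 -6.12157113e-04]
 [ 5.85113942e-04  9.51539786e-01  3.07525109e-01 -7.94767267e-02]
 [ 8.28586077e-04 -3.07525517e-01  9.51539474e-01  3.07662065e-02]
 [ 0.00000000e+00  0.00000000e+00  0.00000000e+00  1.00000000e+00]] [392.66846652   0.         321.16097787]
```

View pics/w1.png

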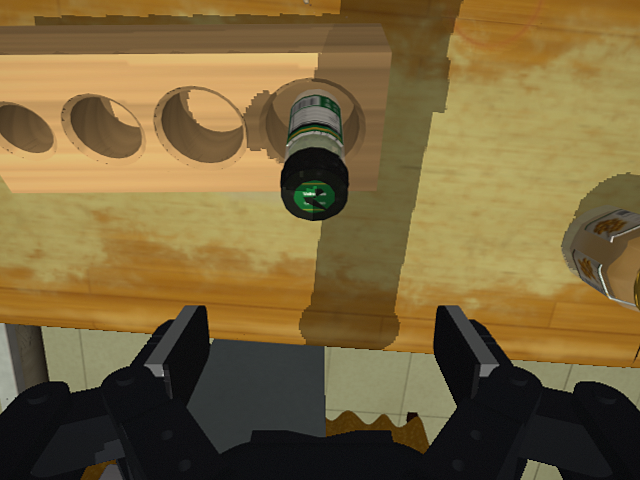

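The wrist view shows hole d centred at (313,130) with its rim spanning 262 to 364, hole c at (202,126), hole b at (103,126), and the cap top at (314,196). The jar leans on the near side of hole d.

```bash
cat > w.py <<'E'
from h import *
from scipy.spatial.transform import Rotation as Ro
def cam(f):
    d=pickle.load(open(f'pics/{f}.pkl','rb')); T=np.eye(4); T[:3,:3]=Ro.from_quat(d['state']['eef_rot']).as_matrix(); T[:3,3]=d['state']['tcp_pos']
    return T@d['T_tool_cam'],np.array(d['intrinsics'])
def wproj(P,f):
    T,K=cam(f); p=np.linalg.inv(T)@np.r_[P,1]; p=K@p[:3]; return p[:2]/p[2]
def ray(uv,f,n,p0):
    T,K=cam(f); r=T[:3,:3]@np.linalg.solve(K,np.r_[uv,1]); o=T[:3,3]; return o+r*(n@(p0-o))/(n@r)
E
python3 - <<'E'
from w import *
from fit import tri
R=(Ro.from_euler('z',.0833)*Ro.from_euler('y',-25,degrees=True)).as_matrix(); p0=np.array([.57165,.02203,.07802])
for n,uv in dict(a=(22,128),b=(103,126),c=(202,126),d=(313,130),BR=(389,53),FR=(377,192)).items():
    q=ray(uv,'w1',R[:,2],p0); print(n,q.round(4),(R.T@(q-p0)*1e3).round(1))
cap=tri((696,130),(681,88))[0]; print(wproj(cap,'w1'), ray((314,196),'w1',np.array([0,0,1.]),cap))
q=ray((314,196),'w1',R[:,2],p0+.055*R[:,2]);print('cap@55',q,(R.T@(q-p0)*1e3).round(1))
E
```

```text
a [0.5656 0.1257 0.0792] [  2.9 103.8  -0. ]
b [0.5714 0.0716 0.0798] [ 4.3 49.4 -0. ]
c [0.5768 0.0062 0.0798] [  4.2 -16.2  -0. ]
d [ 0.5802 -0.0673  0.0785] [  1.2 -89.7  -0. ]
BR [ 0.6284 -0.1084  0.0993] [  50.4 -134.7   -0. ]
FR [ 0.5375 -0.1187  0.0567] [ -50.5 -137.4   -0. ]
[316.0198072  202.07911228] [ 0.54660385 -0.07137667  0.12827444]
cap@55 [ 0.54538971 -0.07137521  0.12287889] [-11.8 -90.9  55. ]
```

```bash
cat > go.py <<'E'
from h import *
from scipy.spatial.transform import Rotation as Ro
R=(Ro.from_euler('z',.0833)*Ro.from_euler('y',-25,degrees=True)).as_matrix(); p0=np.array([.57165,.02203,.07802])
def blk(x,y,z): return p0+R@np.array([x,y,z])/1e3
def shift(P,up=.155):
    s=read_state(); Q=Ro.from_quat(s['eef_rot']).as_matrix(); t=np.array(P)+[0,0,up]
    return (Q.T@(t-s['tcp_pos'])*1e3).round(1), t.round(4)
def rot(v):  # block-frame vector in tool axes
    Q=Ro.from_quat(read_state()['eef_rot']).as_matrix(); return (Q.T@R@np.array(v)).round(3)
E
python3 - <<'E'
from go import *
print(shift(blk(-11,-90.5,30)));print('z',rot([0,0,1]),'x',rot([1,0,0]),'y',rot([0,1,0]))
E
```

```text
(array([ -5.8, -40.3, 124.4]), array([ 0.5566, -0.07  ,  0.2556]))
z [ 0.001  0.423 -0.906] x [-0.001 -0.906 -0.423] y [-1.     0.001 -0.001]
```

Call:
step_arm([
  [[-6,-40,10,0],[-6,-40,50,0],[-6,-40,85,0],[-6,-40,110,0],[-6,-40,124,0],[-6,-40,124,0],[-6,-40,124,0]],
])

```text
t: 2.35
tcp_pos: [0.5573, -0.0687, 0.2573]
eef_rot: [0.736, -0.677, 0.001, -0.0]
contact_force: [0.1, 0.8, 1.3]
finger_gap: 0.0848
```

Call:
step_arm([
  [[0,0,0,0],[0,0,0,0],[0,0,0,0],[0,0,0,0],[0,0,0,0],[0,0,0,0],[0,0,0,0],[0,0,0,0]],
], grip=30, squeeze=50)

```text
t: 3.15
tcp_pos: [0.5574, -0.068, 0.2573]
eef_rot: [0.736, -0.677, 0.001, -0.0]
contact_force: [-1.2, -0.4, 6.3]
finger_gap: 0.0394
```

Call:
step_arm([
  [[0,8,-18,0],[0,17,-36,0],[0,25,-54,0],[0,26,-55,0],[-40,22,-58,0],[-80,18,-60,0],[-120,15,-60,0],[-139,15,-60,0],[-139,15,-60,0],[-139,15,-60,0]],
])

```text
t: 4.15
tcp_pos: [0.5301, 0.0692, 0.3152]
eef_rot: [0.737, -0.676, -0.0, 0.001]
contact_force: [-1.4, -0.1, -1.0]
finger_gap: 0.0398
```

Run:
```python
from h import *
for n in('wrist','scene'): d=snap(n,n+'2'); 
print(d['state']['tcp_pos'],d['state']['finger_gap'])
a=cv2.imread('pics/wrist2.png');s=cv2.imread('pics/scene2.png')[205:275,260:360]
s=cv2.resize(s,None,fx=4.4,fy=4.4,interpolation=cv2.INTER_CUBIC)
a=a[0:320,150:510]
o=np.zeros((320,800,3),np.uint8);o[:,:360]=a;o[:308,360:800]=s
cv2.imwrite('pics/c3.png',o)
```

```text
[0.53030139 0.06823521 0.3153466 ] 0.03990109028764592
```

View pics/c3.png

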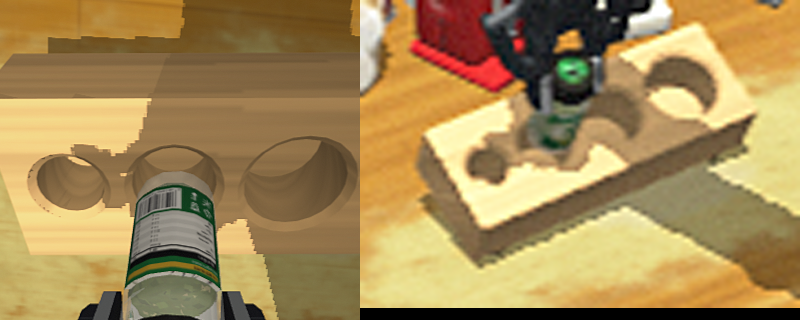

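```bash
python3 - <<'E'
from w import *
from go import R,p0,blk
s=pickle.load(open('pics/wrist2.pkl','rb'))['state']; g=np.array(s['tcp_pos'])-[0,0,.155]; b=R.T@(g-p0)*1e3; print('grasp blk',b)
t=np.linspace(0,2*np.pi,60)
for z in(b[2]-81,b[2]-60,b[2]-40):
    for dx in (0,):
        c=np.array([wproj(blk(b[0]+20.5*np.cos(a),b[1]+20.5*np.sin(a),z),'wrist2') for a in t]); print('jar z',z,c.min(0)-[150,0],c.max(0)-[150,0])
for y,r in((104,18),(49.2,22.75),(-16.1,27.25)):
  for k in (r,r+4):
    c=np.array([wproj(blk(k*np.cos(a),y+k*np.sin(a),0),'wrist2') for a in t]); print('hole',y,k,c.min(0)-[150,0],c.max(0)-[150,0])
E
python3 -c "
import cv2
a=cv2.imread('pics/wrist2.png')[120:300,260:420]
cv2.imwrite('pics/c4.png',cv2.resize(a,None,fx=3.3,fy=3.3,interpolation=cv2.INTER_CUBIC))"
```

```text
grasp blk [ 0.79285263 50.50804931 90.32601746]
jar z 9.32601745613806 [132.72692905 163.63079531] [212.6845437  227.10545975]
jar z 30.32601745613806 [129.49429784 190.0846713 ] [216.07761516 254.73558611]
jar z 50.32601745613806 [125.87483547 220.06475447] [219.87670772 285.29697388]
hole 104 18 [ 37.59356856 158.75332276] [106.23352612 213.60414414]
hole 104 22 [ 29.78996165 151.79856911] [113.71572486 218.95410701]
hole 49.2 22.75 [132.31720114 150.65714502] [217.96155387 220.1006067 ]
hole 49.2 26.75 [124.7400738 143.4688685] [225.54828567 225.29655867]
hole -16.1 27.25 [246.09664835 142.77931722] [351.29644469 226.12272851]
hole -16.1 31.25 [238.62478271 135.35940722] [359.40417344 231.17831348]
```

View pics/c4.png

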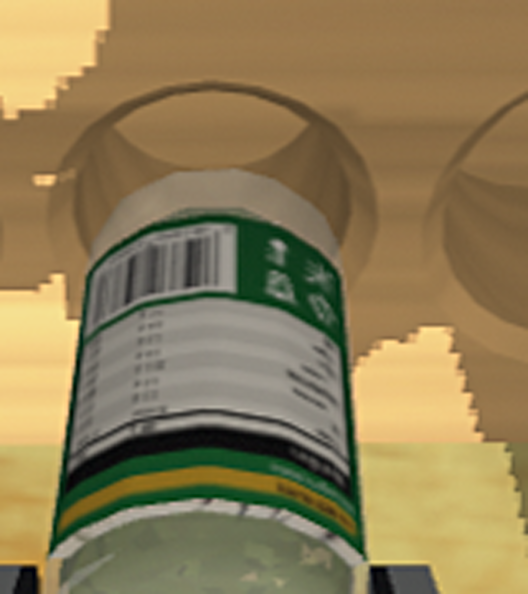

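Hole b's rim matches the model to about 1 px. The jar's foot appears about 8 px (roughly 5 mm) too near the robot, so I shift 3.5 mm up the slope and enter gently.

Call:
step_arm([
  [[0,-3,-1,0],[0,-5,4,0],[0,-8,9,0],[0,-10,14,0],[0,-12,19,0],[0,-14,23,0],[0,-14,23,0]],
], squeeze=40)

```text
t: 4.95
tcp_pos: [0.5423, 0.0698, 0.2942]
eef_rot: [0.736, -0.677, -0.002, 0.004]
contact_force: [-15.1, -3.2, 17.9]
finger_gap: 0.0389
```

Run:
```python
from h import *
for n in('wrist','scene'): d=snap(n,n+'3'); 
s=d['state'];print(s['tcp_pos'],s['contact_force'],s['ft_torque'])
a=cv2.imread('pics/wrist3.png')[100:300,230:430];s=cv2.imread('pics/scene3.png')[205:275,265:335]
f=lambda i:cv2.resize(i,(400,400),interpolation=cv2.INTER_CUBIC)
cv2.imwrite('pics/c5.png',np.hstack([f(a),f(s)]))
from w import *
from go import R,p0,blk
d=pickle.load(open('pics/wrist3.pkl','rb'));g=np.array(d['state']['tcp_pos'])-[0,0,.155]; print('grasp blk',R.T@(g-p0)*1e3)
t=np.linspace(0,2*np.pi,60);k=26.75
c=np.array([wproj(blk(k*np.cos(a),49.2+k*np.sin(a),0),'wrist3') for a in t]);print((c.min(0)-[230,100])*2,(c.max(0)-[230,100])*2)
```

```text
[0.54233249 0.06980494 0.29424622] [-15.55386538  -3.39829642  18.57609471] [-0.92584984  2.9595143  -0.15535212]
grasp blk [ 2.96209454 50.06532936 66.08765498]
[ 76.63519565 145.5107055 ] [296.10666198 311.23093112]
```

View pics/c5.png

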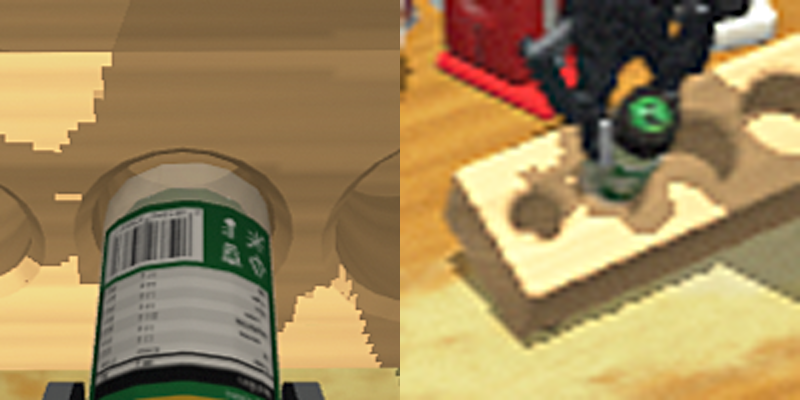

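The clear glass band below the label is still visible, so the foot is at the mouth, resting on the rear bevel. I back off slightly, shift 4 mm down the slope and try again.

Call:
step_arm([
  [[0,6,-3,0],[0,6,-3,0],[0,4,2,0],[0,2,6,0],[0,0,10,0],[0,0,10,0]],
])

```text
t: 5.65
tcp_pos: [0.5443, 0.0704, 0.2821]
eef_rot: [0.736, -0.677, -0.001, 0.0]
contact_force: [-0.1, -0.4, -1.4]
finger_gap: 0.0387
```

Call:
step_arm([
  [[0,-2,5,0],[0,-4,9,0],[0,-5,12,0],[0,-6,14,0],[0,-7,16,0],[0,-7,16,0]],
])

```text
t: 6.25
tcp_pos: [0.5514, 0.0711, 0.2672]
eef_rot: [0.736, -0.677, 0.0, -0.0]
contact_force: [1.4, -0.1, -1.2]
finger_gap: 0.0386
```

Call:
step_arm([
  [[0,-2,4,0],[0,-3,6,0],[0,-4,8,0],[0,-5,10,0],[0,-5,10,0]],
])

```text
t: 6.75
tcp_pos: [0.557, 0.0714, 0.2577]
eef_rot: [0.736, -0.677, 0.001, -0.001]
contact_force: [2.5, -0.2, 1.4]
finger_gap: 0.0388
```

Call:
step_arm([
  [[0,0,0,0],[0,0,0,0],[0,0,0,0],[0,0,0,0],[0,0,-30,0],[0,5,-70,0],[0,14,-100,0],[0,14,-100,0]],
], grip=85)

```text
t: 7.55
tcp_pos: [0.5428, 0.0712, 0.3619]
eef_rot: [0.736, -0.676, 0.003, -0.002]
contact_force: [0.7, -0.1, -0.2]
finger_gap: 0.0851
```

Run:
```python
from h import *
for n in('wrist','scene','top'): d=snap(n,n+'4'); 
s=d['state'];print(s['tcp_pos'],s['contact_force'],s['finger_gap'])
a=cv2.imread('pics/wrist4.png')[60:360,150:550];s=cv2.imread('pics/scene4.png')[200:275,260:360]
cv2.imwrite('pics/c6.png',np.hstack([a,cv2.resize(s,(400,300),interpolation=cv2.INTER_CUBIC)]))
from w import *
from go import blk
for x,z in((0,55),(-2,55),(0,65)): print(x,z,wproj(blk(x,49.2,z),'wrist4')-[150,60])
```

```text
[0.54216053 0.07037004 0.35770939] [ 0.36637204 -0.34507239  0.2739749 ] 0.084721975933086
0 55 [176.23096676 196.91529458]
-2 55 [176.19608293 199.40704484]
0 65 [176.40389407 210.36070386]
```

View pics/c6.png

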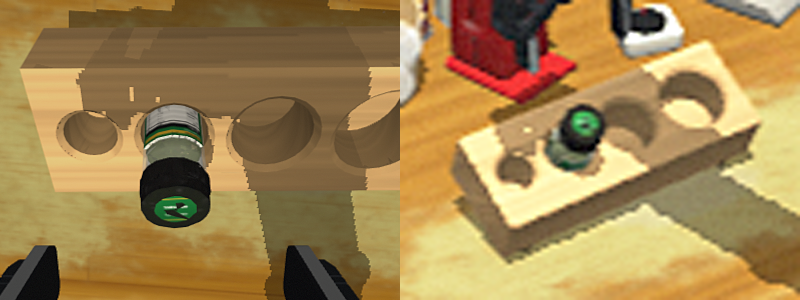

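The cap top appears at (175,208). Fully down it would be at about (176,197), so the jar is roughly 6–8 mm proud. I'll push it down with closed fingers along the axis.

Run:
```python
from go import *
for z in(90,75,60,55): print(z,shift(blk(-1,49.2,z),.173))
```

```text
90 (array([ 1.2, 13.3, 24.4]), array([0.5287, 0.0678, 0.3322]))
75 (array([ 1.2,  7. , 38. ]), array([0.5351, 0.0683, 0.3186]))
60 (array([ 1.2,  0.6, 51.6]), array([0.5414, 0.0689, 0.305 ]))
55 (array([ 1.2, -1.5, 56.1]), array([0.5435, 0.0691, 0.3004]))
```

Call:
step_arm([
  [[1,13,10,0],[1,13,15,0],[1,13,15,0],[1,13,15,0],[1,13,15,0],[1,13,20,0],[1,10,30,0],[1,7,38,0],[1,5,42,0],[1,3,46,0]],
], grip=0, squeeze=40)

```text
t: 8.7
tcp_pos: [0.5395, 0.0691, 0.3105]
eef_rot: [0.736, -0.677, -0.0, 0.0]
contact_force: [0.0, -0.9, 0.6]
finger_gap: -0.0003
```

Call:
step_arm([
  [[0,-1,3,0],[0,-2,5,0],[0,-3,7,0],[0,-3,7,0]],
])

```text
t: 9.1
tcp_pos: [0.5435, 0.0701, 0.307]
eef_rot: [0.736, -0.676, 0.002, -0.002]
contact_force: [-2.3, -0.1, 11.6]
finger_gap: 0.0001
```

Call:
step_arm([
  [[0,-1,2,0],[0,-2,4,0],[0,-3,6,0],[0,-3,6,0]],
])

```text
t: 9.5
tcp_pos: [0.5486, 0.0715, 0.3076]
eef_rot: [0.737, -0.676, 0.005, -0.004]
contact_force: [-8.8, -0.1, 40.3]
finger_gap: -0.0001
```

Call:
step_arm([
  [[0,3,-20,0],[0,10,-65,0],[-40,20,-113,0],[-90,30,-113,0],[-140,40,-113,0],[-190,50,-113,0],[-240,60,-113,0],[-285,64,-113,0],[-298,64,-113,0],[-298,64,-113,0]],
], grip=85)

```text
t: 10.5
tcp_pos: [0.454, 0.3652, 0.4116]
eef_rot: [0.739, -0.674, -0.001, -0.001]
contact_force: [0.1, 0.2, 0.2]
finger_gap: 0.0855
```

Run:
```python
from h import *
d=snap('wrist','wrist5'); s=d['state'];print(s['tcp_pos'],s['eef_rot'],s['finger_gap'])
t=snap('scene','scene5');
a=cv2.imread('pics/wrist5.png');b=cv2.imread('pics/scene5.png')[200:275,260:360]
o=np.zeros((480,800,3),np.uint8);o[:,:440]=a[:,100:540];o[:270,440:]=cv2.resize(b,(360,270),interpolation=cv2.INTER_CUBIC)
cv2.imwrite('pics/c7.png',o)
from w import *
for P in((.464,.363,.170),(.464,.363,.141),(.464,.363,0)): print(wproj(P,'wrist5')-[100,0])
```

```text
[0.45400696 0.36520977 0.41155411] [ 0.73883369 -0.67388618 -0.00127566 -0.00074488] 0.08549924793567094
[229.36345984 235.16423553]
[228.62594634 220.8311206 ]
[226.55161226 180.51773137]
```

View pics/c7.png

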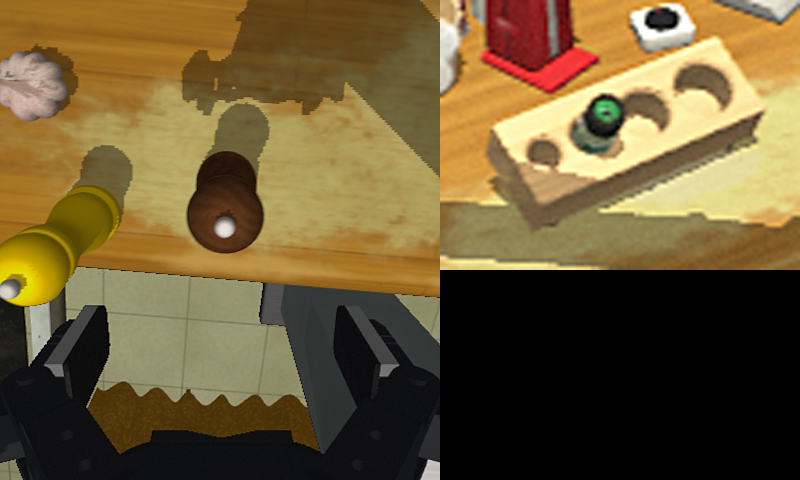

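The mill knob is at crop (225,227) and the head centre at (225,215). The yellow mill is well to the left and the jar looks seated.

Run:
```python
from w import *
from go import shift
n=np.array([0,0,1.])
k=ray((325,227),'wrist5',n,np.array([0,0,.168]));h=ray((325,215),'wrist5',n,np.array([0,0,.141]));print(k,h)
m=(k+h)/2;m[2]=.130;print(shift(m))
```

```text
[0.46796685 0.36584131 0.168     ] [0.46760965 0.36565592 0.141     ]
(array([ -3.7, -11.7, 126.1]), array([0.4678, 0.3657, 0.285 ]))
```

Call:
step_arm([
  [[-4,-12,5,0],[-4,-12,40,0],[-4,-12,75,0],[-4,-12,105,0],[-4,-12,126,0],[-4,-12,126,0],[-4,-12,126,0]],
])

```text
t: 11.3
tcp_pos: [0.469, 0.3648, 0.2857]
eef_rot: [0.736, -0.677, 0.0, 0.0]
contact_force: [0.4, 0.1, 0.4]
finger_gap: 0.085
```

Call:
step_arm([
  [[0,0,0,0],[0,0,0,0],[0,0,0,0],[0,0,0,0],[0,0,0,0],[0,0,0,0],[0,0,0,0]],
], grip=35, squeeze=25)

```text
t: 12.0
tcp_pos: [0.4685, 0.3664, 0.2868]
eef_rot: [0.736, -0.677, 0.001, -0.001]
contact_force: [0.5, -1.1, 6.3]
finger_gap: 0.0468
```

Call:
step_arm([
  [[0,8,0,0],[0,18,-1,0],[0,28,-2,0],[0,37,-2,0],[0,48,-1,0],[0,58,1,0],[0,65,3,0],[0,65,3,0]],
])

```text
t: 12.8
tcp_pos: [0.4015, 0.3613, 0.2831]
eef_rot: [0.737, -0.676, 0.0, 0.0]
contact_force: [-0.4, -1.7, 9.1]
finger_gap: 0.0473
```

Call:
step_arm([
  [[0,0,0,0],[0,0,0,0],[0,0,-30,0],[0,0,-75,0],[0,0,-120,0],[0,0,-120,0]],
], squeeze=90)

```text
t: 13.4
tcp_pos: [0.4025, 0.3628, 0.4072]
eef_rot: [0.737, -0.676, 0.0, -0.004]
contact_force: [-0.3, -0.7, -2.0]
finger_gap: 0.045
```

Run:
```python
from h import *
d=snap('wrist','wrist6'); s=d['state'];print(s['tcp_pos'],s['contact_force'],s['finger_gap'])
t=snap('scene','scene6')
a=cv2.imread('pics/wrist6.png');b=cv2.imread('pics/scene6.png')[190:340,160:310]
o=np.zeros((400,800,3),np.uint8);o[:,:400]=a[0:400,120:520];o[:,400:]=cv2.resize(b,(400,400),interpolation=cv2.INTER_CUBIC)
cv2.imwrite('pics/c8.png',o)
from w import *
from fit import proj
s=d['state'];g=np.array(s['tcp_pos'])-[0,0,.155]
for th in(0,10,20,25,30):
    t_=np.radians(th);u=np.array([-np.sin(t_)*.9965,-np.sin(t_)*.083,np.cos(t_)])
    f=g-.131*u;k=g+.039*u
    print(th,'wrist foot',wproj(f,'wrist6')-[120,0],'scene foot',(cv2.projectPoints(np.array([f,k]),t['rvec'],t['tvec'],t['intrinsics'],None)[0][:,0]-[160,190])*400/150+[400,0])
```

```text
[0.40254321 0.3628378  0.40720658] [-0.30919987 -0.69264709 -2.02640136] 0.044985895069290294
0 wrist foot [204.53505863 231.01170935] scene foot [[617.82850008 245.56879151]
 [599.1456243  131.73162228]]
10 wrist foot [204.70766508 198.99431544] scene foot [[609.22330702 233.63862312]
 [601.87283488 135.25357303]]
20 wrist foot [204.90685787 166.69423411] scene foot [[600.60060985 219.79648189]
 [604.67028669 139.54075374]]
25 wrist foot [205.01827795 150.3221092 ] scene foot [[596.34873919 212.27568205]
 [606.06725114 141.9305659 ]]
30 wrist foot [205.13884544 133.73999852] scene foot [[592.1702927  204.4193922 ]
 [607.44787556 144.45967678]]
```

View pics/c8.png

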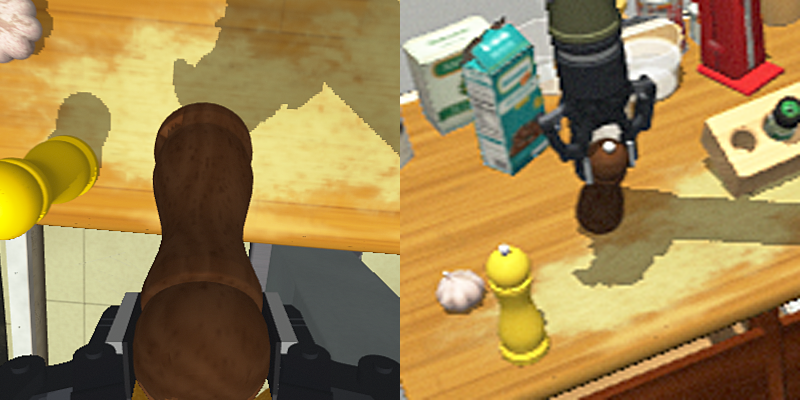

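Tilting worked. In the scene crop the knob is at (609,147) with the foot swung away from the robot. In the wrist crop the foot's top row is 103 and its sides are 155–252. From this I fit the tilt.

Run:
```python
from w import *
t=pickle.load(open('pics/scene6.pkl','rb'));s=pickle.load(open('pics/wrist6.pkl','rb'))['state']
g=np.array(s['tcp_pos'])-[0,0,.155]; a=np.linspace(0,2*np.pi,73)
v0=np.array([.9965,.083,0]);w=np.array([-.083,.9965,0])
for L in(.125,.131,.137):
  for th in(20,24,28,32):
    q=np.radians(th);u=-np.sin(q)*v0+np.cos(q)*np.array([0,0,1]);v=np.cross(w,u)
    f=g-L*u; rim=[f+.029*(np.cos(x)*v+np.sin(x)*w) for x in a]
    c=np.array([wproj(p,'wrist6') for p in rim])-[120,0]
    S=(cv2.projectPoints(np.array(rim+[g+(.17-L)*u]),t['rvec'],t['tvec'],t['intrinsics'],None)[0][:,0]-[160,190])*400/150+[400,0]
    print(L,th,'wrist',c.min(0).round(),c.max(0).round(),'scene low',S[:-1,1].max().round(),'knob',S[-1].round())
```

```text
0.125 20 wrist [158. 126.] [252. 210.] scene low 238.0 knob [605. 136.]
0.125 24 wrist [157. 113.] [253. 198.] scene low 233.0 knob [606. 139.]
0.125 28 wrist [156.  99.] [255. 185.] scene low 228.0 knob [607. 141.]
0.125 32 wrist [154.  86.] [256. 172.] scene low 222.0 knob [609. 143.]
0.131 20 wrist [159. 122.] [251. 205.] scene low 241.0 knob [605. 140.]
0.131 24 wrist [158. 108.] [252. 192.] scene low 235.0 knob [606. 141.]
0.131 28 wrist [156.  94.] [254. 179.] scene low 230.0 knob [607. 143.]
0.131 32 wrist [155.  80.] [255. 166.] scene low 224.0 knob [608. 146.]
0.137 20 wrist [160. 118.] [250. 200.] scene low 243.0 knob [605. 143.]
0.137 24 wrist [159. 104.] [252. 187.] scene low 238.0 knob [605. 144.]
0.137 28 wrist [157.  89.] [253. 173.] scene low 232.0 knob [606. 146.]
0.137 32 wrist [156.  74.] [255. 160.] scene low 226.0 knob [607. 148.]
```

Run:
```python
from go import *
for z in(215,140,82): print(z,shift(blk(-.5,-89.3,z)))
```

```text
215 (array([441.2, -48.5, -25.9]), array([ 0.4881, -0.0746,  0.4277]))
140 (array([441.3, -80.3,  42.1]), array([ 0.5197, -0.0719,  0.3597]))
82 (array([ 441.3, -104.8,   94.6]), array([ 0.5441, -0.0699,  0.3071]))
```

Call:
step_arm([
  [[15,-5,-10,0],[45,-10,-20,0],[85,-15,-26,0],[130,-20,-26,0],[175,-25,-26,0],[220,-30,-26,0],[265,-35,-26,0],[310,-40,-26,0],[350,-45,-26,0],[385,-48,-26,0]],
])

```text
t: 14.5
tcp_pos: [0.4827, -0.0212, 0.425]
eef_rot: [0.736, -0.677, -0.002, 0.002]
contact_force: [0.8, -0.4, -1.8]
finger_gap: 0.045
```

Call:
step_arm([
  [[30,0,0,0],[48,0,0,0],[56,0,0,0],[56,0,0,0],[56,0,0,0]],
])

```text
t: 15.0
tcp_pos: [0.4881, -0.0733, 0.4272]
eef_rot: [0.737, -0.676, -0.001, 0.0]
contact_force: [0.4, 0.9, -2.8]
finger_gap: 0.0451
```

Run:
```python
from go import *
s=read_state();print(s['tcp_pos'],s['eef_rot'],s['contact_force'],s['finger_gap'])
for z in(150,132,110,82): print(z,shift(blk(-.5,-89.3,z)))
```

```text
[ 0.48805717 -0.07325796  0.427152  ] [ 7.36948257e-01 -6.75947968e-01 -1.25353529e-03  2.00564083e-04] [ 0.41871855  0.88437992 -2.78396321] 0.04513470261182311
150 (array([  1.5, -27.5,  58.3]), array([ 0.5155, -0.0723,  0.3688]))
132 (array([  1.5, -35.1,  74.6]), array([ 0.523 , -0.0716,  0.3524]))
110 (array([  1.6, -44.5,  94.6]), array([ 0.5323, -0.0709,  0.3325]))
82 (array([  1.7, -56.4, 119.9]), array([ 0.5441, -0.0699,  0.3071]))
```

Call:
step_arm([
  [[1,-13,28,0],[1,-25,52,0],[1,-31,66,0],[1,-35,75,0],[1,-37,80,0],[1,-39,84,0],[1,-39,84,0]],
])

```text
t: 15.7
tcp_pos: [0.5273, -0.0724, 0.3445]
eef_rot: [0.736, -0.677, 0.0, -0.0]
contact_force: [1.2, 0.2, -2.1]
finger_gap: 0.0453
```

Call:
step_arm([
  [[0,-2,5,0],[0,-4,10,0],[0,-7,15,0],[0,-7,15,0]],
])

```text
t: 16.1
tcp_pos: [0.5342, -0.0718, 0.3284]
eef_rot: [0.736, -0.677, -0.001, 0.0]
contact_force: [1.1, -0.1, -3.2]
finger_gap: 0.0452
```

Call:
step_arm([
  [[0,-2,5,0],[0,-4,9,0],[0,-6,13,0],[0,-7,16,0],[0,-7,16,0]],
])

```text
t: 16.6
tcp_pos: [0.5411, -0.0712, 0.3126]
eef_rot: [0.736, -0.677, -0.0, 0.0]
contact_force: [-0.2, 0.2, -2.8]
finger_gap: 0.0454
```

Call:
step_arm([
  [[0,-1,3,0],[0,-2,5,0],[0,-3,7,0],[0,-4,9,0],[0,-4,9,0]],
])

```text
t: 17.1
tcp_pos: [0.5452, -0.0708, 0.3073]
eef_rot: [0.736, -0.677, 0.0, 0.001]
contact_force: [-7.9, 0.5, 15.7]
finger_gap: 0.0455
```

Call:
step_arm([
  [[0,1,-2,0],[0,1,-2,0],[0,1,-2,0],[0,1,-2,0],[0,1,-2,0],[0,5,-20,0],[0,15,-60,0],[0,20,-105,0],[0,20,-130,0],[0,20,-130,0]],
], grip=85)

```text
t: 18.1
tcp_pos: [0.5262, -0.0724, 0.4389]
eef_rot: [0.736, -0.677, 0.004, -0.002]
contact_force: [0.5, 0.8, 0.6]
finger_gap: 0.0849
```

Run:
```python
from h import *
d=snap('wrist','wrist7'); s=d['state'];print(s['tcp_pos'],s['contact_force'],s['finger_gap'])
t=snap('scene','scene7');p=snap('top','top7')
a=cv2.imread('pics/wrist7.png')[60:460,0:480];b=cv2.imread('pics/scene7.png')[180:270,260:370];c=cv2.imread('pics/top7.png')[170:270,270:390]
o=np.zeros((530,800,3),np.uint8);o[:400,:480]=a;o[:262,480:]=cv2.resize(b,(320,262),interpolation=cv2.INTER_CUBIC);o[263:530,480:]=cv2.resize(c,(320,267),interpolation=cv2.INTER_CUBIC)
cv2.imwrite('pics/c9.png',o)
from w import *
from go import blk
pr=lambda P,d,o,k,q:(cv2.projectPoints(np.array([P]),d['rvec'],d['tvec'],d['intrinsics'],None)[0][0,0]-o)*k+q
for n,P in dict(jar0=blk(0,49.2,55),jar10=blk(0,49.2,65),knob0=blk(0,-89.5,120),knob10=blk(0,-89.5,130),knobFwd=blk(-8,-89.5,120)).items():
    print(n,wproj(P,'wrist7')-[0,60],pr(P,t,[260,180],320/110,[480,0]),pr(P,p,[270,170],320/120,[480,263]))
```

```text
[ 0.52616433 -0.07235753  0.43886996] [0.54180421 0.80694395 0.59699553] 0.08486808443858858
jar0 [127.45868777 121.54096788] [608.45888922 143.30158792] [592.00980836 438.75840821]
jar10 [122.28620799 129.80292477] [609.96909592 139.0234787 ] [593.20966704 437.4116348 ]
knob0 [320.15323032 184.52791563] [713.98799208  77.17171079] [721.41388004 387.56139779]
knob10 [320.14465228 196.56366685] [716.00601463  72.58385286] [723.37746189 385.89506967]
knobFwd [320.15833604 193.90580813] [717.38577213  82.15589   ] [724.04326695 394.58011935]
```

View pics/c9.png

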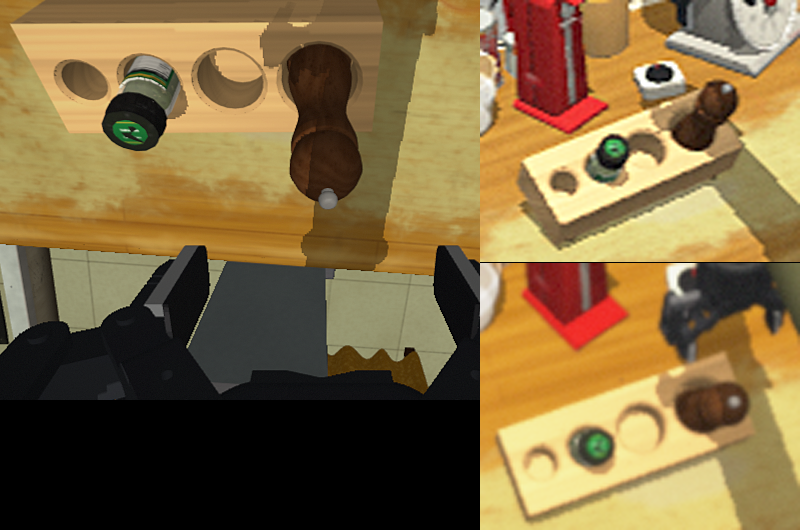

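Run:
```python
from w import *
from go import R,p0
from scipy.optimize import least_squares
t,p=[pickle.load(open(f'pics/{n}7.pkl','rb')) for n in('scene','top')]
pr=lambda P,d:cv2.projectPoints(np.array([P]),d['rvec'],d['tvec'],d['intrinsics'],None)[0][0,0]
for n,w,s,q,y in(('knob',(327,199),(732,87),(735,401),-89.5),('cap',(129,132),(614,149),(597,447),49.2)):
    W=np.array(w)+[0,60];S=(np.array(s)-[480,0])*110/320+[260,180];Q=(np.array(q)-[480,263])*120/320+[270,170]
    f=lambda P:np.r_[(wproj(P,'wrist7')-W)*.5,pr(P,t)-S,pr(P,p)-Q]
    r=least_squares(f,[.5,0,.15]);print(n,r.x,(R.T@(r.x-p0)*1e3-[0,y,0]).round(1),r.fun.round(1))
```

```text
knob [ 0.51472668 -0.07860436  0.17577422] [-17.7  -6.  116.1] [ 1.3  0.6 -2.5  0.5 -1.3  0.3]
cap [0.535715   0.06875785 0.12567618] [-8.8  0.4 56.7] [ 0.6  0.4 -0.7 -0.2 -0.9 -0.3]
```

Call:
step_arm([
  [[0,0,0,0],[0,0,0,0],[0,0,0,0],[0,0,0,0],[0,0,0,0]],
])

```text
t: 18.75
tcp_pos: [0.5252, -0.0726, 0.4341]
eef_rot: [0.736, -0.677, -0.0, 0.0]
contact_force: [0.6, -0.2, 0.2]
finger_gap: 0.0847
```

```bash
python3 -c "
from workcell import *
print(sign_off())"
```

```text
the job is handed in; nothing more can be done
None
```

I moved the herb jar into the 45.5 mm hole and put the pepper mill foot first into the largest hole. The job was handed in at about 19 s; the hand-in gives no verdict.

- **Herb jar:** The first insertion caught on the rear bevel, so I backed off and shifted 4 mm. I then pushed the jar down from above with closed fingers, at up to about 40 N on the wrist, until it stopped. The last three-view check puts the cap top 57 mm above the mouth (nominal 55). The jar leans about 0.1 rad towards the robot, and its centre is about 3 mm off the axis.
- **Pepper mill:** I tilted it about 26° in the grip by pivoting its foot on the worktop, then lowered it along the hole axis to floor contact (about 17 N) at the expected depth. After release it leans about 0.13 rad towards the robot, with its centre an estimated 8 mm off the axis and 38 mm above the mouth. That is inside the limits of 0.2 rad, 14 mm and 43 mm.
- **Bystanders and robot:** No move went near the honey jar, garlic or sauce tub, but I did not measure them again. The gripper ended about 9 cm above the mill, with its force reading near zero.

The leans come from play in the holes, and the mill's depth and centre offset are worked out from its knob position rather than seen directly.

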